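# Hang the job tray on the lens bench rail

## Robot

A 6-joint arm with a two-finger parallel gripper is mounted at the origin on the work surface. World frame = base frame: x ahead of the robot, y to its left, z up, the work surface at z = 0. Lengths are in m, angles in rad, forces in N, time in s.
With the tool pointing down it reaches from about 0.375 to 0.9 m from the base axis. Payload 3.1 kg.
Tool frame: the origin (TCP) lies midway between the tips of the shut fingers; the grasp point (between the pads) lies 19 mm behind it; z points along the fingers, y is the direction in which the jaws open and shut (so a half turn about z gives the same grasp; the last joint's range is limited). The gripper opens to 85 mm and grips with 20 to 120 N. Pads are 22 mm wide; open, the fingers measure 114 mm over their backs; the gripper's body (76 mm by 85 mm) begins 54 mm behind the grasp point. The pads swing forward as they close: fully open they stand 13 mm farther back than shut.
Start: joints at [-1.462, 0.527, 1.433, -0, 1.181, -0.178], TCP at [0.177, -0.599, 0.231] pointing down, gripper open.
Joint ranges: [-3.08, 3.08], [-0.75, 2.2], [0.22, 2.44], [-1.43, 4.57], [0, 2.65], [-2.85, 2.85]. Speed limits (rad/s): [2.79, 2.79, 3.14, 3.14, 3.14, 3.14].

## Interface

Orientations are given as a unit quaternion [x, y, z, w].
In Python, from station import manip gives the robot as it stands. The module is installed in compiled form; this text tells all that it offers.
- The arm moves only by the tool drive_tool, never from a script. Its argument "deltas" is one flat list of numbers, 4 for each row, row after row: the shift along the tool's x, y, z in cm, then the turn about the tool's z in degrees. A call has 1 to 12 rows; each row is the pose to reach, as a shift and turn from the pose measured when the call began, along the tool's axes at that moment; what a row does not reach only later rows make up. A row lasts 1/10 s, in which the tool goes at most 50 mm and 8.59 degrees, less where a joint would pass 70% of its speed; a pose out of reach is approached as far as the arm can. A call with a gripper value outside its range is refused whole. "hand" is the finger opening in cm, from 0 to 8.54, set as the call begins (left out, the last holds). The fingers move at their own pace and stop on an object; "squeeze" is the grip in N (left out, the last holds). Time passes only in rows, so rows that repeat a pose let the fingers close. It gives the time, the measured TCP pose, the force and the opening at its end, in the units of the state.
- manip.sense(): the state, without advancing time (a new reading comes with each control period).
- manip.snapshot(name): name is "side" or "top" or "wrist"; returns a dict with "frame" (400x640x3 uint8, red, green, blue), "depth" (400x640 float32, m along the optical axis (not along the pixel's ray), 0 where there is no reading), "fx", "fy", "cx", "cy" (pixels), "R" (3x3) and "t" (3): a world point X has camera coordinates R X + t. Camera axes: x right, y down, z forward; pixel columns grow to the right and rows downward; lengths in m; the calibration is good to about 2 mm. The wrist camera is an equidistant fisheye: a pixel r from the principal point sees the ray r / f radians off the axis. A picture is of the moment at which its call begins.
- manip.sign_off(): hands the job in, once; it reports no verdict.
The state is a dict: "t": time; "q": joint angles; "qd": joint speeds; "tau": joint torques, N m; "tcp_pos": TCP position; "tool_rot": TCP orientation; "force": force on the tool from outside, world axes, zero at the start; "ft_torque": the same for the moment, N m; "finger_gap": opening from 0.0 (shut) to 1.0 (fully open).
Only numpy, scipy, OpenCV 4.12 (cv2) and the standard library are available. Lean on these libraries where they do the work, as an engineer would, in place of code of your own. Each camera call takes 0.05 s, during which the arm holds its last target.

## Task

Hang the job tray that has the slider on its back on the bench rail: lift it by its fin, take its slider into the rail at the rail's open end, slide it along until it is fully home against the stop, and leave it hanging there. Keep the tray level all the way so the lenses do not slide out, and do not disturb the plain tray, the spectacle case or the bottle.

Things in the scene. Friction and masses are not known exactly. Their poses are not given: they have to be found in the camera images.
- stand: Fixed stand with the rail, turned up to 0.25 rad. Origin on the counter, z up. The 260 mm aluminium T-slot rail runs along y: open at y = -130 mm, closed by a stop at +y; its slot faces +x. Behind it: two posts (16 mm thick, x = -30, y = +-85, 215 mm tall) and a 12 mm high base plate (x -115 to -15 mm). Nothing stands above the rail or below its slot side.
- rail_mouth (a point): Point at counter height straight below the middle of the rail's open end (stand x -5, y -130, z 0 mm). THE RAIL'S HEIGHT IS NOT GIVEN: it is clamped firmly on the posts with the middle of its slot anywhere from 150 to 190 mm above the counter, so look, or feel for its flat top: 20 mm wide (stand x -16 to +4), 260 mm long, 22 mm above the middle of the slot.
- rail_stop (a point): Point at counter height straight below the middle of the stop's inner face (stand x -5, y +124, z 0 mm). Rail section: cavity x -10 to 0 mm, 34 mm high; front wall x 0 to +4 mm with a slot 10 mm high at the cavity's mid height; the wall goes on 80 mm below the slot's middle as an apron, against which the hanging tray leans.
- hanger: The job tray to hang: grey plastic, 90 (x) x 130 (y) x 26 mm with two glass lens blanks, 0.25 to 0.5 kg, standing on the counter, yaw within 0.5 rad of the world's. Origin: centre of its underside, z up. At its back (-x) edge an aluminium upright 60 mm wide, 6 mm thick, back face x = -45 mm, top z = 118 mm, bears slider and fin. In the rail its axes are parallel to the stand's.
- slider (a point): Middle of the slider's head, at (-56.5, 0, 100) mm in the hanger's frame: a plate 6 mm (x) x 60 mm (y) x 30 mm (z), joined to the upright by a neck 6 mm thick (z), 60 mm long (y). It has 2 mm of play all round in the rail and, let go, rests on the cavity's floor, the tray leaning up to 0.06 rad. In the rail it lies at stand x = -5 (+-2) mm; against the stop at y = +94 mm.
- fin (a point): Point to grip, at (-8, 0, 146) mm in the hanger's frame, about over the centre of mass. The fin is an upright plate 10 mm thick in y (fingers close along y), x -39 to +17 mm, z 108 to 166 mm; above z = 120 mm it is free on both sides, and stands higher than the rail once the slider is in it.
- plain_tray: Bystander: the same tray with lenses but without upright, slider and fin, 90 x 130 x 26 mm, on the counter near the job tray (the two swap places). Origin: centre of its underside. Leave it.
- case: Bystander: black spectacle case 65 x 160 x 42 mm. Origin: centre of its underside. Leave it.
- cleaner: Bystander: white bottle, 52 mm across, 150 mm tall. Origin: centre of its underside. Leave it.
There are look-alikes about, which are no part of the job. Leave any blue look-alike of the hanger alone.

How it is judged:
By the outcome, as a careful person would: the job done as asked, in the order asked, and still so for the second after the job is handed in, with the robot touching nothing.
It also fails if it takes over 56 s, if anything falls off the work surface, if the arm or the gripper's body presses on something with over 40 N, if the wrist force passes 120 N, or if a joint passes its speed limit or range.

## Working session

There is one attempt and no reset: what is moved stays moved. The work goes in short steps, Python scripts to look and compute and a tool call to move; the robot and the scene stay as the last step left them, time stands still between calls to the robot, and variables do not carry over. Pictures are saved under pics/ and viewed, and the job is handed in when it is done.

Besides the shell and the picture viewer there is one more tool, called after "Request:" by a JSON object that holds its "name" and its "arguments", one argument or row to a line. drive_tool: Moves the arm, as the interface text tells. Its arguments: {"type":"object","properties":{"deltas":{"type":"array"},"hand":{"type":"number"},"squeeze":{"type":"number"}},"required":["deltas"]}

```bash
mkdir -p pics; python3 - <<'E'
from station import manip
import cv2,numpy as np
s=manip.sense();print({k:np.round(v,3) for k,v in s.items()})
for n in("side","top","wrist"):
    p=manip.snapshot(n);np.savez(f"pics/{n}0.npz",**p)
    cv2.imwrite(f"pics/{n}0.png",p["frame"][:,:,::-1]);print(n,p["fx"],p["cx"],p["cy"],np.round(p["R"],3).tolist(),np.round(p["t"],3))
E
```

```text
{'t': np.float64(0.0), 'q': array([-1.461,  0.528,  1.434, -0.   ,  1.181, -0.178]), 'qd': array([-0.001, -0.001, -0.   , -0.001,  0.001, -0.002]), 'tau': array([-1.0000e-03, -4.4236e+01, -1.7803e+01, -0.0000e+00,  8.0000e-03,
       -0.0000e+00]), 'tcp_pos': array([ 0.177, -0.599,  0.23 ]), 'tool_rot': array([ 0.99 ,  0.143,  0.   , -0.001]), 'force': array([-0.101,  0.284,  0.901]), 'ft_torque': array([-0.046, -0.012,  0.04 ]), 'finger_gap': np.float64(1.0)}
side 449.4132157353148 322.40306943959683 209.4486985512409 [[-0.704, -0.71, -0.019], [-0.392, 0.411, -0.823], [0.592, -0.572, -0.568]] [0.283 0.338 1.133]
top 507.47982456213174 315.97513744633807 205.28705734095513 [[0.007, -1.0, 0.015], [-0.999, -0.008, -0.043], [0.043, -0.014, -0.999]] [-0.109  0.499  1.555]
wrist 309.70691628693146 319.0729403030967 198.13640870696673 [[0.283, -0.959, -0.002], [-0.912, -0.27, 0.309], [-0.297, -0.086, -0.951]] [-0.625 -0.039  0.379]
```

View pics/side0.png

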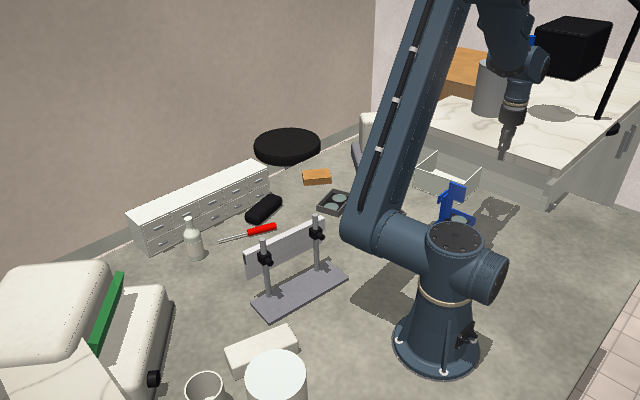

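View pics/top0.png

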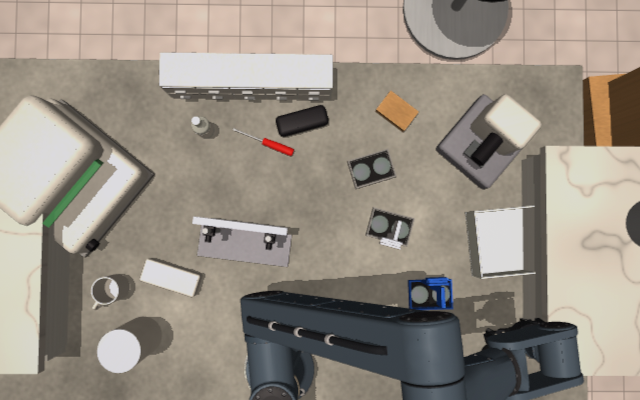

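View pics/wrist0.png

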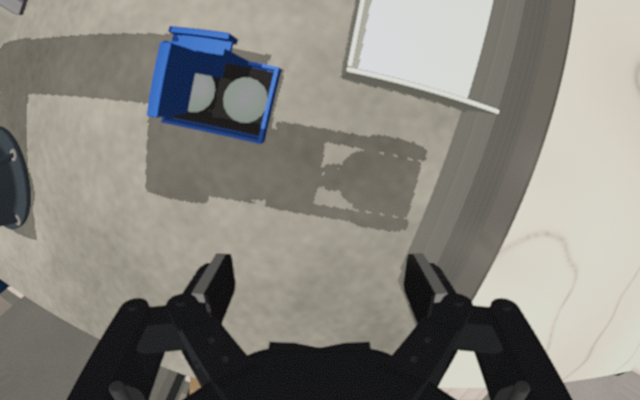

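```bash
cat > h.py <<'E'
import numpy as np,cv2
def load(n): return dict(np.load(n))
def w(p,u,v,d=None,z=None):
    r=np.array([(u-p["cx"])/p["fx"],(v-p["cy"])/p["fy"],1.]);R=p["R"];t=p["t"];c=-R.T@t
    dr=R.T@r
    if d is None: d=(z-c[2])/dr[2]
    return c+dr*d
def cloud(p):
    v,u=np.mgrid[0:400,0:640];d=p["depth"]
    P=np.stack([(u-p["cx"])/p["fx"]*d,(v-p["cy"])/p["fy"]*d,d],-1)
    return (P-p["t"])@p["R"]
def proj(p,X):
    c=p["R"]@np.array(X)+p["t"]; return c[0]/c[2]*p["fx"]+p["cx"],c[1]/c[2]*p["fy"]+p["cy"]
E
python3 - <<'E'
from h import *
p=load("pics/top0.npz");W=cloud(p)
print(-p["R"].T@p["t"])
im=p["frame"][:,:,::-1]
a=cv2.resize(im[200:275,185:305],None,fx=6,fy=6,interpolation=cv2.INTER_NEAREST)
b=cv2.resize(im[140:260,330:430],None,fx=5,fy=5,interpolation=cv2.INTER_NEAREST)
cv2.imwrite("pics/railcrop.png",a);cv2.imwrite("pics/traycrop.png",b)
s=load("pics/side0.npz");im=s["frame"][:,:,::-1]
cv2.imwrite("pics/siderail.png",cv2.resize(im[175:325,180:360],None,fx=4,fy=4,interpolation=cv2.INTER_NEAREST))
for (u,v) in [(200,220),(220,224),(240,226),(260,229),(280,231),(240,223),(240,229),(240,218)]: print(u,v,np.round(W[v,u],3))
print("tray")
for (u,v) in [(392,243),(398,232),(400,228),(396,238),(380,222),(405,220),(371,168)]: print(u,v,np.round(W[v,u],3))
E
```

```text
[ 0.43290619 -0.0828464   1.57626037]
200 220 [0.45  0.215 0.176]
220 224 [0.439 0.16  0.176]
240 226 [0.434 0.106 0.172]
260 229 [0.426 0.051 0.174]
280 231 [ 0.421 -0.004  0.171]
240 223 [0.442 0.106 0.173]
240 229 [0.426 0.105 0.177]
240 218 [ 0.459  0.13  -0.003]
tray
392 243 [ 0.388 -0.325  0.107]
398 232 [ 0.421 -0.332  0.168]
400 228 [ 0.432 -0.363  0.024]
396 238 [ 0.404 -0.326  0.169]
380 222 [ 0.45  -0.303  0.017]
405 220 [ 0.457 -0.382  0.004]
371 168 [ 0.617 -0.275  0.012]
```

View pics/railcrop.png

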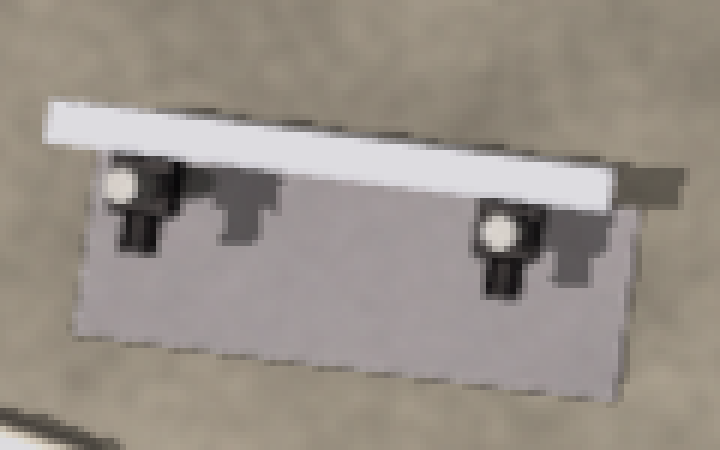

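View pics/traycrop.png

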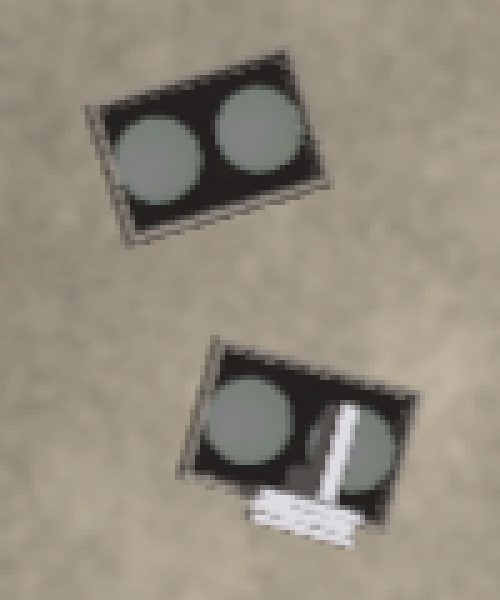

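View pics/siderail.png

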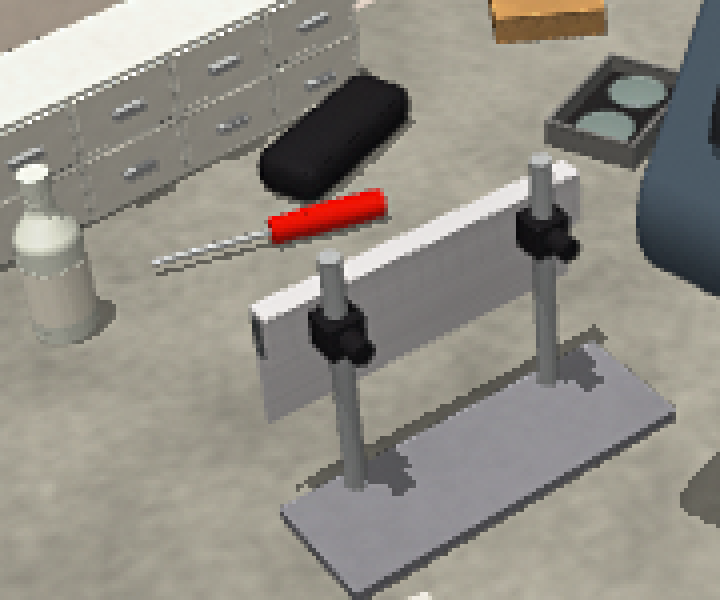

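```bash
python3 - <<'E'
from h import *
p=load("pics/top0.npz");W=cloud(p);im=p["frame"].astype(int)
g=im.min(2)
m=np.zeros((400,640),np.uint8);m[205:245,185:300]=(g[205:245,185:300]>200)
n,l,st,_=cv2.connectedComponentsWithStats(m);k=1+np.argmax(st[1:,4]);m=(l==k).astype(np.uint8);print(st[k])
z=W[...,2][m>0];print("rail z med",np.median(z),z.std(),len(z))
zt=np.median(z)
c=cv2.findContours(m,0,1)[0][0].reshape(-1,2)
P=np.array([w(p,u,v,z=zt) for u,v in c])
# edges: fit subpixel area: use all pixels moment
vv,uu=np.nonzero(m);Q=np.array([w(p,u,v,z=zt) for u,v in zip(uu,vv)])[:,:2]
ctr=Q.mean(0);ev,E=np.linalg.eigh(np.cov(Q.T));print("centre",ctr,"len",np.sqrt(12*ev));a=E[:,1];a=a*np.sign(a[1]);yaw=np.arctan2(-a[0],a[1]);print("rail yaw",yaw)
zs=[]
# stand: rail centre at stand (-6,0)
ex=np.array([np.cos(yaw),np.sin(yaw)]);ey=np.array([-np.sin(yaw),np.cos(yaw)])
o=ctr+0.006*ex;print("stand origin",o, "mouth",o-0.005*ex-0.13*ey,"stop",o-.005*ex+.124*ey)
# job tray: fin
m=np.zeros((400,640),np.uint8);m[215:255,365:420]=(g[215:255,365:420]>170)
zz=W[...,2]
f=(m>0)&(zz>0.15);print("fin n",f.sum(),"z",np.median(zz[f]))
vv,uu=np.nonzero(f);Q=np.array([w(p,u,v,z=.166) for u,v in zip(uu,vv)])[:,:2];fc=Q.mean(0);ev,E=np.linalg.eigh(np.cov(Q.T));a=E[:,1]*np.sign(E[0,1]);fy=np.arctan2(a[1],a[0]);print("fin",fc,np.sqrt(12*ev),fy)
u=(m>0)&(zz>0.09)&(zz<.14);print("upr n",u.sum(),np.median(zz[u]))
vv,uu=np.nonzero(u);Q=np.array([w(p,a,b,z=.117) for a,b in zip(uu,vv)])[:,:2];print(Q.mean(0));ev,E=np.linalg.eigh(np.cov(Q.T));a=E[:,1]*np.sign(E[1,1]);print("up yaw",np.arctan2(-a[0],a[1]),np.sqrt(12*ev))
# tray rim outline, corners from crop scaled (5x, off 330,140)
C=[(215,345),(420,395),(383,525),(180,475)]
for a in C: print(w(p,330+a[0]/5-.5,140+a[1]/5-.5,z=.026))
s=load("pics/side0.npz")
for y in (-130,130):
    X=o+ -.016*ex+y/1000*ey;X2=o+.004*ex+y/1000*ey;print("side proj",y,proj(s,[*X,zt]),proj(s,[*X2,zt]))
E
```

```text
[193 217  93  18 608]
rail z med 0.17566996648965677 0.11326857987301811 608
centre [0.43513161 0.10801789] len [0.01788303 0.25732525]
rail yaw -0.11755477183870836
stand origin [0.4410902  0.10731418] mouth [ 0.42087776 -0.02120219] stop [0.45066795 0.2310448 ]
fin n 63 z 0.16609513607022539
fin [ 0.42595316 -0.3293419 ] [0.00897367 0.05520223] -0.2450180544298435
upr n 135 0.11286886802696118
[ 0.38851774 -0.31893854]
up yaw -0.2433481925290815 [0.01970682 0.0582542 ]
[ 0.49070692 -0.27846714  0.026     ]
[ 0.46105411 -0.40435899  0.026     ]
[ 0.38144029 -0.38161545  0.026     ]
[ 0.41105916 -0.25725729  0.026     ]
side proj -130 (np.float64(324.15041775681067), np.float64(218.01531305670377)) (np.float64(319.8772492048635), np.float64(214.90467878065314))
side proj 130 (np.float64(244.86433567229957), np.float64(255.48380958969707)) (np.float64(241.00515946057743), np.float64(251.6095244282158))
```

```bash
cat >> h.py <<'E'
from scipy.spatial.transform import Rotation as Ro
def to(x,y,z,yaw):
    from station import manip
    s=manip.sense();R=Ro.from_quat(s["tool_rot"]).as_matrix();d=R.T@(np.array([x,y,z])-s["tcp_pos"])*100
    yn=np.arctan2(R[1,0],R[0,0]);tw=-(yaw-yn);tw=np.degrees((tw+np.pi)%(2*np.pi)-np.pi)
    print("t",round(float(s["t"]),2),"tcp",np.round(s["tcp_pos"],4),"yaw",round(yn,4),"tilt",np.round(R[2],3),"F",np.round(s["force"],2),"gap",s["finger_gap"],"q6",s["q"][5]);print("delta cm",np.round(d,2),"turn",round(tw,2))
E
python3 -c "
from h import *
to(.435,.108,.25,np.pi-.118)"
```

```text
t 0.15 tcp [ 0.1774 -0.5987  0.2305] yaw 0.2878 tilt [ 0.    -0.002 -1.   ] F [ 0.21 -0.1  -0.3 ] gap 1.000656798111377 q6 -0.17852198738375924
delta cm [ 44.76 -60.46  -1.83] turn -156.75
```

Request:
{"name": "drive_tool", "arguments": {
  "deltas": [34.6,-21,-2,-80,34.6,-21,-2,-80,34.6,-21,-2,-80,34.6,-21,-2,-80,34.6,-21,-2,-80,34.6,-21,-2,-80,34.6,-21,-2,-80,44.76,-60.46,-2,-156.7,44.76,-60.46,-2,-156.7,44.76,-60.46,-2,-156.7,44.76,-60.46,-2,-156.7,44.76,-60.46,-2,-156.7],
  "hand": 0
}}

```text
t: 1.35
tcp_pos: [0.4245, -0.0887, 0.2502]
tool_rot: [0.5, 0.866, 0.001, -0.0]
force: [0.4, -0.4, -1.1]
finger_gap: 0.001
```

```bash
python3 -c "
from h import *
to(.435,.108,.25,np.pi-.118)"
```

```text
t 1.35 tcp [ 0.4245 -0.0887  0.2502] yaw 2.0934 tilt [ 0.001  0.001 -1.   ] F [ 0.43 -0.4  -1.08] gap 0.0012600672835247023 q6 -0.9893398658783299
delta cm [16.52 10.72  0.05] turn -53.3
```

Request:
{"name": "drive_tool", "arguments": {
  "deltas": [16.5,10.7,0,-53.3,16.5,10.7,0,-53.3,16.5,10.7,0,-53.3,16.5,10.7,0,-53.3,16.5,10.7,0,-53.3,16.5,10.7,0,-53.3,16.5,10.7,3,-53.3,16.5,10.7,5,-53.3,16.5,10.7,5.5,-53.3,16.5,10.7,5.5,-53.3]
}}

```text
t: 2.35
tcp_pos: [0.4344, 0.1078, 0.1949]
tool_rot: [0.059, 0.998, 0.001, -0.001]
force: [-0.7, -0.8, 0.3]
finger_gap: 0.002
```

```bash
python3 - <<'E'
from h import *
from station import manip
to(.435,.108,.18,np.pi-.118)
p=manip.snapshot("wrist");np.savez("pics/w1.npz",**p);cv2.imwrite("pics/w1.png",p["frame"][:,:,::-1])
E
```

```text
t 2.35 tcp [0.4344 0.1078 0.1949] yaw 3.0235 tilt [ 0.002  0.001 -1.   ] F [-0.67 -0.77  0.28] gap 0.0017368358969585761 q6 -1.4626281053544947
delta cm [-0.06  0.03  1.49] turn -0.0
```

View pics/w1.png

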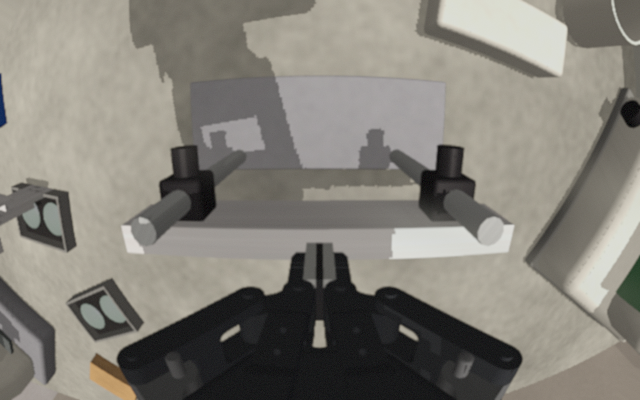

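Wrist view: rail spans columns 125–512 near row 240, with the shut finger tips at (320,255) over the middle of it. I'll feel down for its top.

Request:
{"name": "drive_tool", "arguments": {
  "deltas": [0,0,0.8,0,0,0,1.3,0,0,0,1.5,0,0,0,1.6,0,0,0,1.7,0,0,0,1.8,0,0,0,1.9,0,0,0,2.0,0,0,0,2.0,0]
}}

```text
t: 3.3
tcp_pos: [0.4351, 0.1078, 0.1756]
tool_rot: [0.059, 0.998, 0.001, -0.0]
force: [0.4, -0.2, 0.5]
finger_gap: -0.002
```

Request:
{"name": "drive_tool", "arguments": {
  "deltas": [0,0,0.1,0,0,0,0.15,0,0,0,0.2,0,0,0,0.2,0]
}}

```text
t: 3.7
tcp_pos: [0.4352, 0.1078, 0.1755]
tool_rot: [0.059, 0.998, 0.001, 0.0]
force: [-4.5, 0.9, 17.0]
finger_gap: 0.002
```

```bash
python3 -c "
from h import *
to(.429,-.330,.23,np.pi-.244)"
```

```text
t 3.7 tcp [0.4352 0.1078 0.1755] yaw 3.0238 tilt [-0.001  0.002 -1.   ] F [-4.47  0.94 16.95] gap 0.0016049029156010388 q6 -1.4627197622863606
delta cm [ -4.53 -43.54  -5.52] turn 7.23
```

Request:
{"name": "drive_tool", "arguments": {
  "deltas": [0,0,-5,0,0,0,-8,0,-4.5,-43.5,-8,7.2,-4.5,-43.5,-8,7.2,-4.5,-43.5,-8,7.2,-4.5,-43.5,-8,7.2,-4.5,-43.5,-8,7.2,-4.5,-43.5,-8,7.2,-4.5,-43.5,-8,7.2,-4.5,-43.5,-8,7.2,-4.5,-43.5,-6,7.2,-4.5,-43.5,-5.5,7.2]
}}

```text
t: 4.9
tcp_pos: [0.4283, -0.3346, 0.2283]
tool_rot: [0.124, 0.992, -0.0, 0.001]
force: [-1.1, 0.6, 0.5]
finger_gap: -0.003
```

```bash
python3 - <<'E'
from h import *
from station import manip
to(.429,-.330,.23,np.pi-.244)
p=manip.snapshot("wrist");np.savez("pics/w2.npz",**p);cv2.imwrite("pics/w2.png",p["frame"][:,:,::-1])
E
```

```text
t 4.9 tcp [ 0.4283 -0.3346  0.2283] yaw 2.8931 tilt [-0.001  0.    -1.   ] F [-1.08  0.61  0.54] gap -0.0025749968005757294 q6 -2.1918832572155695
delta cm [ 0.04  0.46 -0.17] turn -0.26
```

View pics/w2.png

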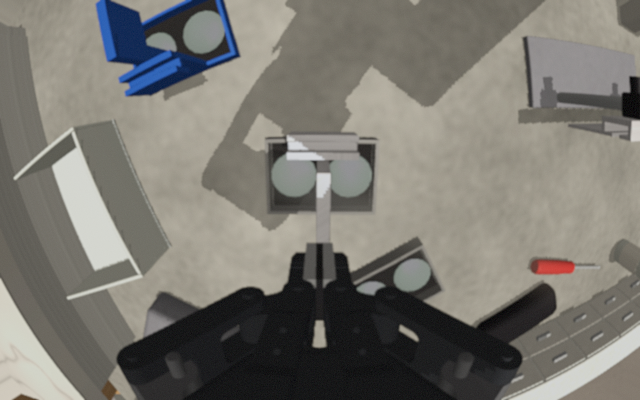

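Request:
{"name": "drive_tool", "arguments": {
  "deltas": [0,0.4,0,-0.2,0,0.4,0,-0.2,0,0.4,2,-0.2,0,0.4,4.5,-0.2,0,0.4,6.5,-0.2,0,0.4,6.5,-0.2,0,0.4,6.5,-0.2,0,0.4,6.5,-0.2],
  "hand": 6,
  "squeeze": 50
}}

```text
t: 5.75
tcp_pos: [0.4294, -0.327, 0.1641]
tool_rot: [0.121, 0.993, 0.001, 0.0]
force: [-0.5, 0.5, -0.4]
finger_gap: 0.705
```

```bash
python3 - <<'E'
from h import *
from station import manip
to(.429,-.330,.127,np.pi-.244)
p=manip.snapshot("wrist");np.savez("pics/w3.npz",**p);cv2.imwrite("pics/w3.png",p["frame"][:,:,::-1])
E
```

```text
t 5.75 tcp [ 0.4294 -0.327   0.1641] yaw 2.8989 tilt [-0.     0.002 -1.   ] F [-0.52  0.48 -0.42] gap 0.7045672863360654 q6 -2.1885188406204614
delta cm [-0.03 -0.31  3.71] turn 0.07
```

View pics/w3.png

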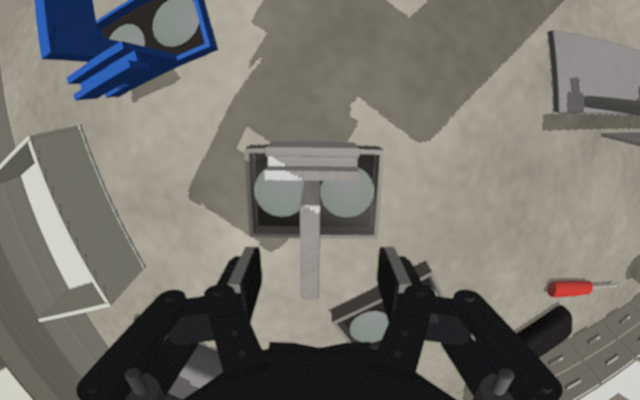

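Request:
{"name": "drive_tool", "arguments": {
  "deltas": [0,-0.3,0,0,0,-0.3,1.5,0,0,-0.3,2.7,0,0,-0.3,3.4,0,0,-0.3,3.7,0,0,-0.3,3.7,0,0,-0.3,3.7,0]
}}

```text
t: 6.5
tcp_pos: [0.4288, -0.3302, 0.1273]
tool_rot: [0.121, 0.993, 0.001, 0.0]
force: [-0.2, 0.1, 0.6]
finger_gap: 0.703
```

```bash
python3 - <<'E'
from h import *
from station import manip
to(.429,-.330,.127,np.pi-.244)
p=manip.snapshot("wrist");np.savez("pics/w4.npz",**p);cv2.imwrite("pics/w4.png",p["frame"][:,:,::-1])
E
```

```text
t 6.5 tcp [ 0.4288 -0.3302  0.1273] yaw 2.8987 tilt [-0.001  0.002 -1.   ] F [-0.23  0.11  0.58] gap 0.7028293736723452 q6 -2.193353097387212
delta cm [-0.01  0.03  0.03] turn 0.06
```

View pics/w4.png

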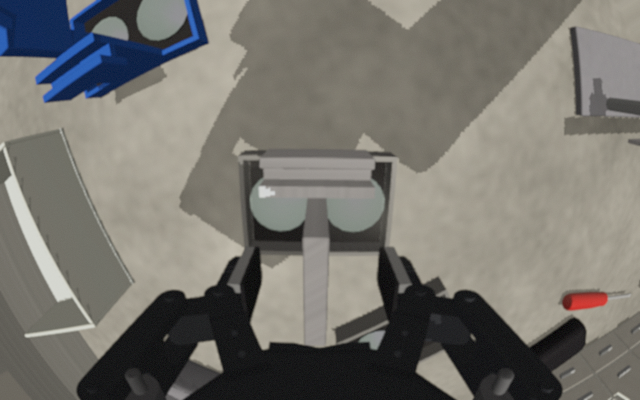

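Request:
{"name": "drive_tool", "arguments": {
  "deltas": [0,-0.1,0,0,0,-0.1,0,0,0,-0.1,0,0,0,-0.1,0,0],
  "hand": 1.6,
  "squeeze": 25
}}

```text
t: 6.95
tcp_pos: [0.4287, -0.3313, 0.1276]
tool_rot: [0.121, 0.993, 0.001, 0.001]
force: [0.1, -0.2, -0.1]
finger_gap: 0.188
```

Request:
{"name": "drive_tool", "arguments": {
  "deltas": [0,0,0,0,0,0,0,0,0,0,0,0,0,0,0,0],
  "hand": 0,
  "squeeze": 40
}}

```text
t: 7.35
tcp_pos: [0.4286, -0.3313, 0.1275]
tool_rot: [0.121, 0.993, 0.001, 0.001]
force: [0.8, -0.0, -1.3]
finger_gap: 0.112
```

```bash
python3 - <<'E'
from h import *
from station import manip
to(.429,-.330,.127,np.pi-.244)
p=manip.snapshot("wrist");np.savez("pics/w5.npz",**p);cv2.imwrite("pics/w5.png",p["frame"][:,:,::-1])
E
```

```text
t 7.35 tcp [ 0.4286 -0.3313  0.1275] yaw 2.8987 tilt [-0.001  0.001 -1.   ] F [ 0.83 -0.04 -1.33] gap 0.11235052472683661 q6 -2.1948128110207255
delta cm [-0.01  0.13  0.05] turn 0.06
```

View pics/w5.png

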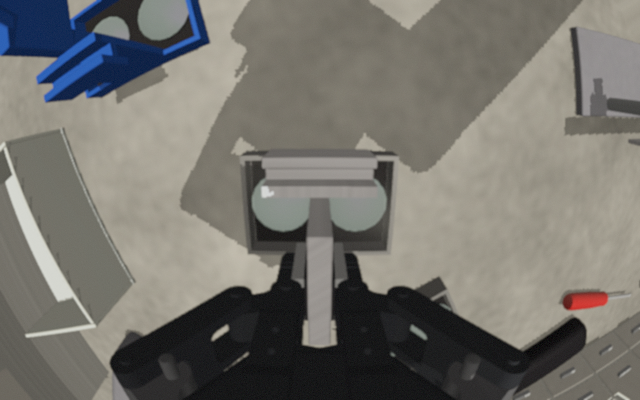

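```bash
cat >> h.py <<'E'
def wf(p,u,v,z):
    a=np.array([(u-p["cx"])/p["fx"],(v-p["cy"])/p["fy"]]);th=np.hypot(*a);k=np.tan(th)/max(th,1e-9)
    r=p["R"].T@np.array([a[0]*k,a[1]*k,1.]);c=-p["R"].T@p["t"];return c+r*(z-c[2])/r[2]
def pf(p,X):
    c=p["R"]@np.array(X)+p["t"];r=np.hypot(c[0],c[1]);th=np.arctan2(r,c[2]);return c[0]/r*th*p["fx"]+p["cx"],c[1]/r*th*p["fy"]+p["cy"]
E
python3 - <<'E'
from h import *
p=load("pics/w5.npz")
im=p["frame"][:,:,::-1];cv2.imwrite("pics/w5c.png",cv2.resize(im[140:210,230:410],None,fx=4.4,fy=4.4,interpolation=cv2.INTER_NEAREST))
print(p["frame"][140:205,290].sum(1)//3)
print(p["frame"][140:205,345].sum(1)//3)
tcp=np.array([.4286,-.3313,.1275]);yaw=2.8987-np.pi
ex=np.array([np.cos(yaw),np.sin(yaw),0]);ey=np.array([-ex[1],ex[0],0])
o=tcp+.008*ex;o[2]=0
for n,X in dict(headbk=(-59.5,0,115),headfr=(-53.5,0,115),upbk=(-45,0,118),upfr=(-39,0,118),traybk=(-45,0,26),trayfront=(45,0,26),trayL=(0,-65,26),trayR=(0,65,26)).items():
    X=np.array(X)/1000;print(n,np.round(pf(p,o+X[0]*ex+X[1]*ey+[0,0,X[2]]),1))
E
```

```text
[114 114 114 116 116 114 117 113 108 103  98  99 100 101  99 100 107 127
 145 153 153 153 151 151 150 149 143 137 133 138 148 151 150 150 149 148
 149 150 144 126 105 102 104 103 102 112 133 148 151 151 150 150 151 150
 151 152 150 148 144 144 141 142 143 143 143]
[112 111 112 113 113 112 112 113 109 104 100  99 101 100  99  99 106 126
 146 154 156 155 153 154 154 153 149 143 137 143 154 153 153 151 152 150
 152 151 147 125 106 102 103 103 104 113 134 149 152 152 151 152 151 150
 150 152 150 147 142 140 141 139 141 140 139]
headbk [320. 154.]
headfr [320.  165.6]
upbk [320.1 183.4]
upfr [320.1 194.8]
traybk [319.5 152.8]
trayfront [319.6 254.3]
trayL [242.9 206.4]
trayR [396.2 206.2]
```

View pics/w5c.png

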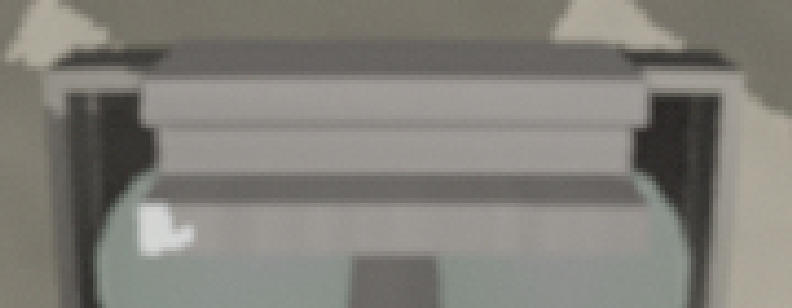

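Request:
{"name": "drive_tool", "arguments": {
  "deltas": [0,0,-0.2,0,0,0,-0.6,0,0,0,-1.4,0,0,0,-2.4,0,0,0,-3.6,0,0,0,-4.6,0,0,0,-5.2,0,0,0,-5.4,0,0,0,-5.4,0],
  "squeeze": 60
}}

```text
t: 8.3
tcp_pos: [0.4286, -0.3314, 0.1819]
tool_rot: [0.121, 0.993, 0.0, 0.001]
force: [-0.3, -0.3, -3.9]
finger_gap: 0.114
```

```bash
python3 - <<'E'
from h import *
from station import manip
to(.461,-.0964,.1811,np.pi-.1176)
p=manip.snapshot("wrist");np.savez("pics/w6.npz",**p);cv2.imwrite("pics/w6.png",p["frame"][:,:,::-1])
E
```

```text
t 8.3 tcp [ 0.4286 -0.3314  0.1819] yaw 2.8987 tilt [-0.001  0.001 -1.   ] F [-0.34 -0.28 -3.95] gap 0.11358937270325194 q6 -2.194659912744334
delta cm [ 2.51 23.59  0.1 ] turn -7.18
```

View pics/w6.png

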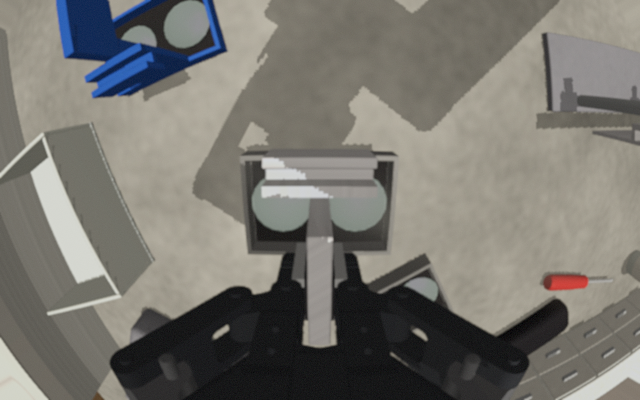

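The tray is lifted and level (same pixels as before: tray spans columns 242–397, rows 150–253). Next I take it to the mouth.

Request:
{"name": "drive_tool", "arguments": {
  "deltas": [0.1,0.5,0,0,0.2,1.7,0,-0.5,0.4,3.7,0,-1,0.7,6.4,0,-2,1.0,9.4,0,-3,1.4,12.6,0,-4,1.7,15.8,0,-5,2.0,18.6,0,-6,2.2,20.9,0.1,-6.5,2.4,22.4,0.1,-7,2.5,23.3,0.1,-7.2,2.5,23.6,0.1,-7.2]
}}

```text
t: 9.55
tcp_pos: [0.4605, -0.0947, 0.1807]
tool_rot: [0.058, 0.998, 0.001, 0.0]
force: [0.0, -0.8, -3.3]
finger_gap: 0.111
```

Request:
{"name": "drive_tool", "arguments": {
  "deltas": [0,0,0,0,0,0,0,0]
}}

```text
t: 9.75
tcp_pos: [0.4605, -0.095, 0.1807]
tool_rot: [0.058, 0.998, 0.001, 0.0]
force: [0.5, 0.3, -3.5]
finger_gap: 0.108
```

```bash
python3 - <<'E'
from h import *
from station import manip
to(.461,-.0964,.1811,np.pi-.1176)
p=manip.snapshot("wrist");np.savez("pics/w7.npz",**p);im=p["frame"][:,:,::-1];cv2.imwrite("pics/w7.png",im)
cv2.imwrite("pics/w7c.png",cv2.resize(im[120:220,240:440],None,fx=4,fy=4,interpolation=cv2.INTER_NEAREST))
s=manip.sense();tcp=s["tcp_pos"]
o=np.array([.4411,.1073,0]);yaw=-.1176
ex=np.array([np.cos(yaw),np.sin(yaw),0]);ey=np.array([-ex[1],ex[0],0])
for n,X in dict(bR=(-16,-130,175.6),fR=(4,-130,175.6),bL=(-16,0,175.6),fL=(4,0,175.6)).items():
    X=np.array(X)/1000;print(n,np.round(pf(p,o+X[0]*ex+X[1]*ey+[0,0,X[2]]),1))
h=tcp+.008*ex;h[2]=tcp[2]-.1275
for n,X in dict(hb=(-59.5,30,115),hf=(-53.5,30,115),hb2=(-59.5,-30,115),ub=(-45,30,118),uf=(-39,30,118)).items():
    X=np.array(X)/1000;print(n,np.round(pf(p,h+X[0]*ex+X[1]*ey+[0,0,X[2]]),1))
E
```

```text
t 9.75 tcp [ 0.4605 -0.095   0.1807] yaw 3.0258 tilt [ 0.     0.002 -1.   ] F [ 0.46  0.31 -3.49] gap 0.1083446522309489 q6 -1.8993552645980307
delta cm [-0.07 -0.13 -0.04] turn 0.1
bR [456.1 145.1]
fR [452.3 183.1]
bL [609.3 159.1]
fL [604.3 187. ]
hb [379.2 154.8]
hf [378.7 166.3]
hb2 [261.  154.7]
ub [378.9 183.9]
uf [378.2 195.1]
```

View pics/w7.png

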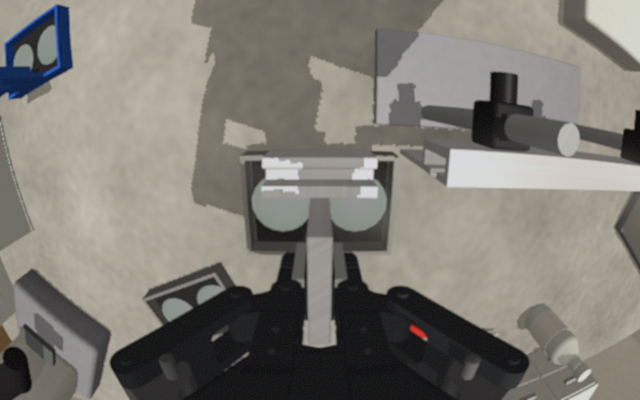

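View pics/w7c.png

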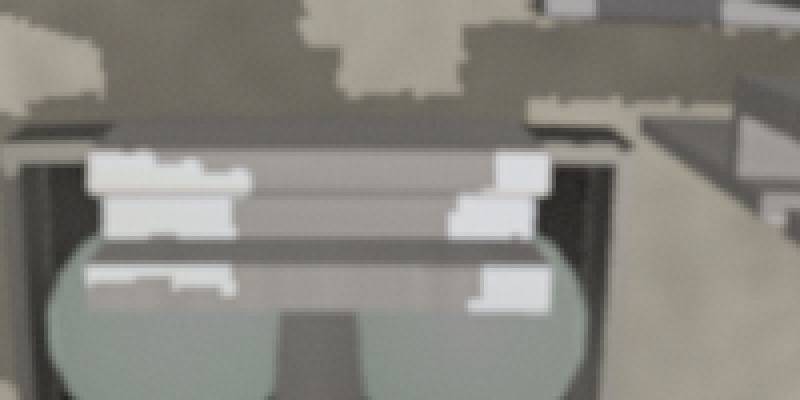

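```bash
python3 - <<'E'
from h import *
p=load("pics/w7.npz");im=p["frame"]
cv2.imwrite("pics/w7d.png",cv2.resize(im[125:205,390:530,::-1],None,fx=5.5,fy=5.5,interpolation=cv2.INTER_NEAREST))
g=im.astype(int).sum(2)//3
for c in (460,480,540,600,625): print(c,list(enumerate(g[130:200,c],130))[::1] if 0 else g[135:200,c])
for c in (275,345): print(c,g[150:200,c])
print(g[160:180:6,435:465])
E
```

```text
460 [ 99  99  98  98 100  99 100 102 103 103 103 105 102 123 167 201 215 218
 217 217 217 217 216 217 218 217 216 217 217 217 217 217 217 217 216 217
 216 216 216 216 217 216 216 217 217 217 217 217 216 217 216 205 183 163
 157 156 156 155 157 156 157 158 157 156 155]
480 [ 28  21  23  25  24  26  23  25  31  59  90 101 103 102 120 162 196 213
 216 216 216 215 216 215 216 216 216 216 217 217 216 216 216 216 215 215
 215 215 214 216 215 215 214 215 216 215 215 216 216 216 216 212 196 168
 153 153 155 157 157 158 158 157 157 158 157]
540 [ 77  76  78  78  78  77  79  81  80  79  80  79  80  90 102 109 107 106
 108 128 169 200 208 207 207 206 206 206 207 206 207 208 209 208 208 207
 207 208 206 206 206 205 206 206 207 207 208 206 207 206 207 207 204 189
 161 147 147 147 147 146 145 145 145 145 145]
600 [ 72  75  73  73  74  73  73  70  75 106 141 155 154 154 155 154 153 153
 148 130 114 109 108 109 108 126 168 198 205 203 203 204 203 203 203 203
 204 203 203 203 203 203 203 202 202 201 201 202 200 199 199 200 200 199
 192 167 153 151 153 154 155 156 154 157 158]
625 [  6  14  21  18  22
[... 461 characters left out ...]
 102 101 102 100  99 107 127 146 156 156 157 157 156 155 155 151 143
 138 146 151 155 154 153 154 152 153 154 148 128 110 105 104 104 107 115
 131 149 154 154 154 154 152 153 155 153 152 150 145 144]
[[153 152 152 153 152 151 153 153 153 149 135 108  90 122 175 206 215 218
  217 217 217 216 217 216 216 217 216 217 217 216]
 [100 100 100 102 103 102 103 104 103 100  96  89 107 154 197 215 218 217
  216 217 217 217 216 218 217 217 217 217 218 217]
 [149 135 123 119 121 123 126 125 123 115  99  91 127 179 211 218 217 216
  216 216 216 216 216 216 216 216 215 216 216 216]
 [129 110  95  88  87  90  89  90  89  90  87 108 164 205 217 218 217 217
  217 217 217 217 216 216 216 217 216 216 217 216]]
```

View pics/w7d.png

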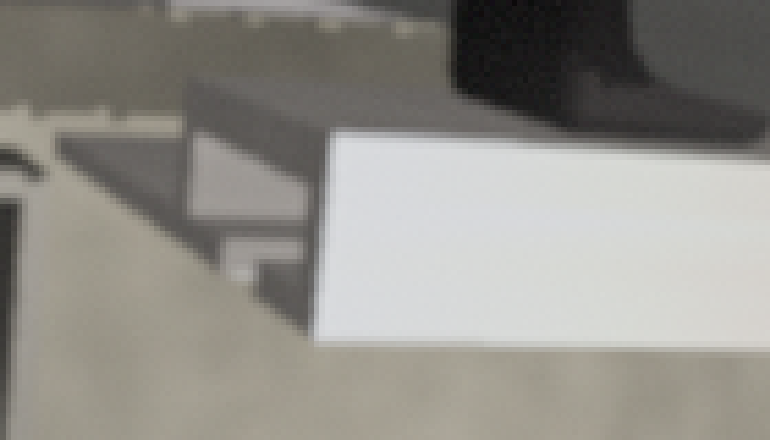

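```bash
python3 - <<'E'
from h import *
p=load("pics/w7.npz");tcp=np.array([.4605,-.095,.1807]);y0=3.0258-np.pi
ex=np.array([np.cos(y0),np.sin(y0),0]);ey=np.array([-ex[1],ex[0],0])
f=lambda u,v,z:(lambda d:np.array([d@ex,d@ey])*1000)(wf(p,u,v,z)-tcp)
zr=.1756;B=np.array([f(u,v,zr) for u,v in[(460,149),(480,150),(540,155),(600,161),(625,164)]]);F=np.array([f(u,v,zr) for u,v in[(460,187.1),(480,187.8),(540,188.9),(600,190.2),(625,190.9)]])
print(B,F);pb=np.polyfit(B[:,1],B[:,0],1);pF=np.polyfit(F[:,1],F[:,0],1);print(pb,pF)
print("mouth",f(449,166,zr))
zh=.1807-.1275+.115
for u,v in((275,157.0),(345,157.2),(275,168),(345,168)):print("head",f(u,v,zh))
print("head R",f(377.8,162,zh),"L",f(261.7,162,zh)); zu=zh+.003
for u,v in((275,185.6),(345,186.2)):print("up bk",f(u,v,zu))
E
```

```text
[[-56.98602156  71.21205482]
 [-57.04702973  83.36804049]
 [-56.66933723 126.52450014]
 [-56.59617867 187.26308303]
 [-56.57569003 222.19679598]] [[-36.74712786  73.61600409]
 [-36.48266004  86.24195604]
 [-36.33734974 130.91417652]
 [-36.24930698 193.91451193]
 [-36.16350722 230.21393411]]
[ 3.12020111e-03 -5.72057915e+01] [ 3.06404562e-03 -3.68340880e+01]
mouth [-47.91306958  65.73752452]
head [-50.22029225 -22.97047573]
head [-49.98584958  12.37008327]
head [-44.51225242 -23.16603339]
head [-44.40185652  12.4755322 ]
head R [-47.67737841  29.28336969] L [-47.73238628 -29.93817047]
up bk [-36.02255564 -23.08428746]
up bk [-35.63370101  12.41569952]
```

Request:
{"name": "drive_tool", "arguments": {
  "deltas": [-0.15,0.2,-0.03,0.2,-0.15,0.8,-0.03,0.2,-0.15,1.6,-0.03,0.2,-0.15,2.3,-0.03,0.2,-0.15,2.7,-0.03,0.2,-0.15,2.8,-0.03,0.2,-0.15,2.8,-0.03,0.2,-0.15,2.8,-0.03,0.2]
}}

```text
t: 10.6
tcp_pos: [0.4653, -0.0677, 0.181]
tool_rot: [0.06, 0.998, 0.001, 0.0]
force: [-0.8, 0.3, -3.1]
finger_gap: 0.106
```

```bash
python3 - <<'E'
from h import *
from station import manip
to(.461,-.0964,.1810,np.pi-.1189)
for n in("wrist","side"):
    p=manip.snapshot(n);np.savez(f"pics/{n}8.npz",**p);im=p["frame"][:,:,::-1];
    c=im[120:220,240:440] if n=="wrist" else im[150:300,240:400]
    cv2.imwrite(f"pics/{n}8.png",cv2.resize(c,None,fx=4,fy=4,interpolation=cv2.INTER_NEAREST))
    if n=="wrist":
        g=im.astype(int).sum(2)//3
        for cc in (275,345,385,420,460,520,600): print(cc,g[140:200,cc])
E
```

```text
t 10.6 tcp [ 0.4653 -0.0677  0.181 ] yaw 3.0221 tilt [-0.     0.002 -1.   ] F [-0.77  0.34 -3.12] gap 0.10646395392448937 q6 -1.8363368660008237
delta cm [ 0.09 -2.9   0.  ] turn -0.03
275 [104 106 103 105 103 105 106 105 102 100  98 100 101 100 101 101 119 159
 197 212 215 215 213 212 211 211 205 194 188 195 207 212 211 210 210 210
 211 211 204 175 128 108 107 105 108 136 182 206 213 213 208 189 161 151
 154 153 154 150 146 143]
345 [104 106 105 106 106 106 109 106 105 104 101  99 102 100 101 101 106 127
 145 154 156 156 154 155 154 154 150 143 138 144 152 154 153 152 161 181
 201 205 197 164 121 105 104 107 106 112 130 145 153 155 153 153 154 152
 153 154 151 149 147 144]
385 [ 87  88  89  86  93 116 139 153 157 157 155 154 153 154 153 153 154 153
 156 151 133 108  97  99 104 108 109 110 110 107  94  72  54  49  47  49
  51  51  46  44  47  48  52  53  57  62  63  67  69  72  83  92 103 113
 121 128 132 135 139 140]
420 [101 100 103 143 189 210 216 217 216 217 215 217 217 216 216 216 217 217
 216 217 216 216 217 217 217 216 217 216 217 216 217 217 216 216 215 217
 217 217 217 216 217 215 204 182 156 148 149 149 148 149 150 151 152 152
 153 152 153 154 154 155]
460 [ 49  39  42  68 101 148 192 213 216 216 215 216 215 214 216 215 215 216
 216 216 216 216 216 216 216 215 215 215 215 215 215 216 215 215 216 216
 215 216 215 216 216 215 209 193 167 152 153 153 155 155 156 156 157 157
 157 157 158 157 155 157]
520 [182 182 182 182 183 179 162 129 110 147 193 209 209 210 210 209 209 209
 209 209 210 211 211 211 210 209 209 210 210 209 209 208 208 208 209 209
 209 209 208 208 208 208 209 204 186 162 148 147 149 148 149 149 150 148
 148 146 147 144 144 143]
600 [ 73  71  83 112 137 147 148 149 150 152 144 127 109 104 106 108 114 153
 188 203 205 205 205 203 204 203 204 204 204 204 204 204 205 204 203 203
 202 203 202 202 202 200 200 201 201 198 184 161 153 151 153 153 153 152
 154 152 153 153 152 155]
```

View pics/wrist8.png

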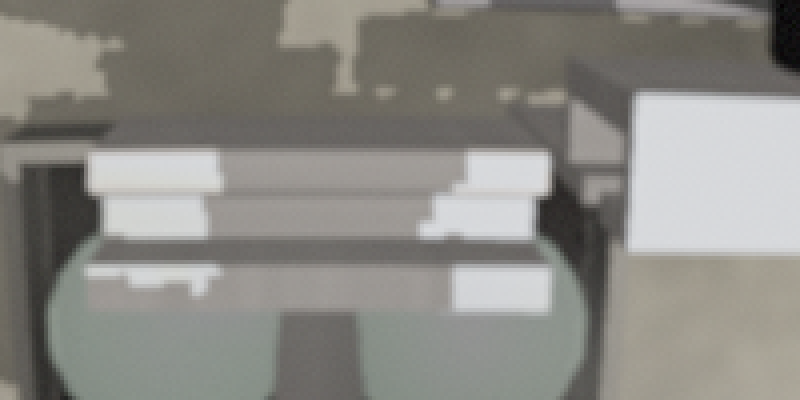

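View pics/side8.png

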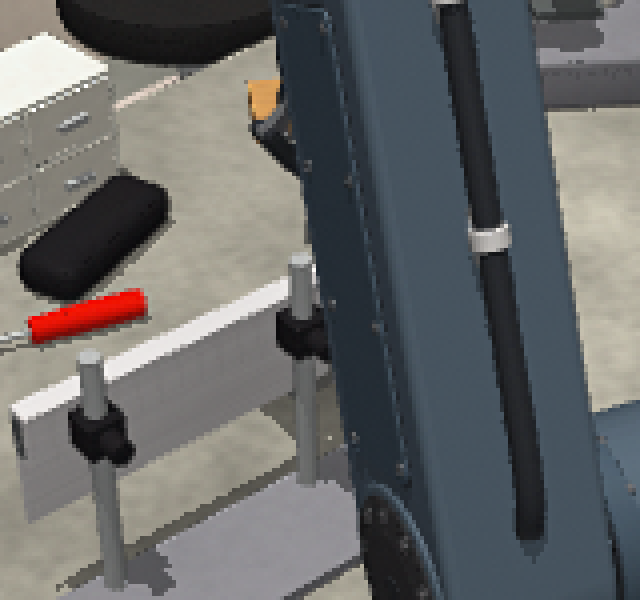

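```bash
cat > m.py <<'E'
from h import *
def meas(p,tcp,yt,B,F,heads,mouth=None,zr=.1755):
    y0=yt-np.pi;ex=np.array([np.cos(y0),np.sin(y0),0]);ey=np.array([-ex[1],ex[0],0])
    f=lambda u,v,z:(lambda d:np.array([d@ex,d@ey])*1000)(wf(p,u,v,z)-tcp)
    b=np.array([f(u,v,zr) for u,v in B]);a=np.array([f(u,v,zr) for u,v in F]);print("back",b.round(2).tolist());print("front",a.round(2).tolist())
    zh=tcp[2]-.1275+.115
    for u,v in heads: print("head",f(u,v,zh))
    if mouth: print("mouth",f(*mouth,zr))
E
python3 - <<'E'
from m import *
meas(load("pics/wrist8.npz"),np.array([.4653,-.0677,.181]),3.0221,[(420,143.6),(460,144.8),(520,149),(600,156.8)],[(420,183.2),(460,183.6),(520,184.6),(600,186.8)],[(275,156.9),(345,157.2),(275,168),(345,168),(377.8,162)],(397.8,165))
E
```

```text
back [[-58.67, 49.07], [-59.03, 71.3], [-59.01, 110.81], [-59.31, 187.1]]
front [[-38.42, 50.67], [-38.47, 73.66], [-38.52, 114.52], [-38.51, 193.66]]
head [-50.18712882 -22.91260647]
head [-49.90285533  12.44371921]
head [-44.42420009 -23.110164  ]
head [-44.3159386  12.5494015]
head [-47.59414172  29.36408033]
mouth [-47.63628374  38.19593537]
```

Request:
{"name": "drive_tool", "arguments": {
  "deltas": [-0.0,0.3,0,0,0,0.7,0,0,0,1.1,0,0,0,1.4,0,0,0,1.7,0,0,0,2.0,0,0,0,2.0,0,0]
}}

```text
t: 11.4
tcp_pos: [0.4677, -0.0475, 0.1811]
tool_rot: [0.06, 0.998, 0.001, 0.0]
force: [0.7, 0.3, -3.4]
finger_gap: 0.107
```

```bash
python3 - <<'E'
from h import *
from station import manip
to(.461,-.0964,.1810,np.pi-.1189)
p=manip.snapshot("wrist");np.savez(f"pics/w9.npz",**p);im=p["frame"][:,:,::-1];
cv2.imwrite(f"pics/w9.png",cv2.resize(im[120:260,230:430],None,fx=4,fy=4,interpolation=cv2.INTER_NEAREST))
print(manip.sense()["ft_torque"])
E
```

```text
t 11.4 tcp [ 0.4677 -0.0475  0.1811] yaw 3.0224 tilt [-0.     0.002 -1.   ] F [ 0.67  0.28 -3.42] gap 0.10686599923177652 q6 -1.7936043935497343
delta cm [ 0.08 -4.94 -0.  ] turn -0.02
[ 0.0252143  -0.02163416 -0.01978515]
```

View pics/w9.png

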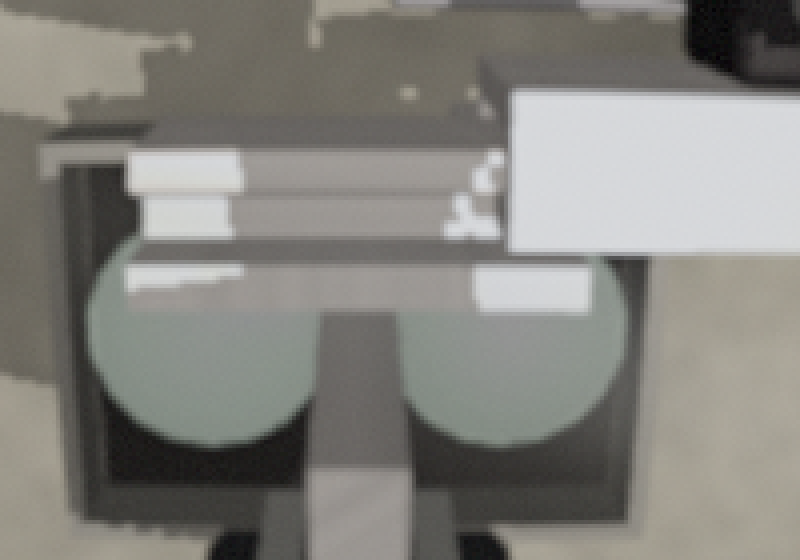

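The wrist view shows the head's leading third already inside the rail mouth (col ~357, row ~165) with no contact force, so I continue.

Request:
{"name": "drive_tool", "arguments": {
  "deltas": [0,0.3,0,0,0,0.9,0,0,0,1.7,0,0,0.01,2.6,0,0,0.01,3.5,0,0,0.01,4.3,0,0,0.01,5.0,0,0,0.01,5.4,0,0,0.01,5.5,0,0]
}}

```text
t: 12.35
tcp_pos: [0.4742, 0.0075, 0.1811]
tool_rot: [0.059, 0.998, 0.001, 0.0]
force: [-0.1, 0.2, -3.1]
finger_gap: 0.109
```

```bash
python3 - <<'E'
from h import *
from station import manip
to(.461,-.0964,.1810,np.pi-.1189)
print(manip.sense()["ft_torque"])
p=manip.snapshot("wrist");np.savez(f"pics/w10.npz",**p);im=p["frame"][:,:,::-1];
cv2.imwrite(f"pics/w10.png",im)
E
```

```text
t 12.35 tcp [0.4742 0.0075 0.1811] yaw 3.0231 tilt [-0.     0.002 -1.   ] F [-0.11  0.23 -3.12] gap 0.10922396555769141 q6 -1.675093052967634
delta cm [  0.08 -10.47  -0.  ] turn 0.03
[-0.00193138 -0.03395159 -0.04254887]
```

View pics/w10.png

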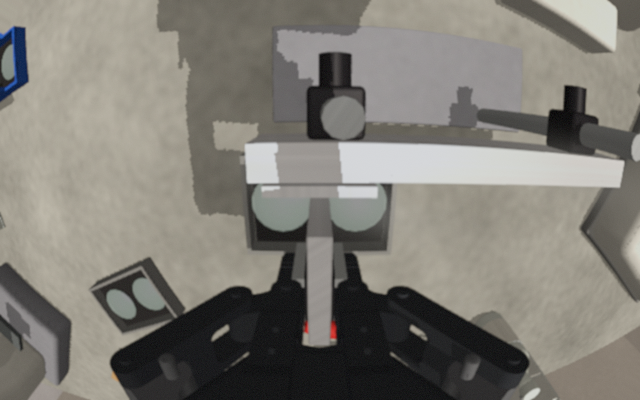

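Request:
{"name": "drive_tool", "arguments": {
  "deltas": [0,0.3,0,0,0,1.0,0,0,0,2.2,0,0,0.01,3.8,0,0,0.01,5.6,0,0,0.02,7.6,0,0,0.02,9.6,0,0,0.03,11.4,0,0,0.03,13.0,0,0,0.03,14.2,0,0,0.04,14.9,0,0,0.04,15.0,0,0]
}}

```text
t: 13.6
tcp_pos: [0.4915, 0.1571, 0.1813]
tool_rot: [0.059, 0.998, 0.001, 0.0]
force: [-0.3, -1.4, -2.8]
finger_gap: 0.106
```

```bash
python3 - <<'E'
from h import *
from station import manip
to(.461,-.0964,.1810,np.pi-.1189)
print(manip.sense()["ft_torque"])
p=manip.snapshot("wrist");np.savez(f"pics/w11.npz",**p);im=p["frame"][:,:,::-1];
cv2.imwrite(f"pics/w11.png",im)
E
```

```text
t 13.6 tcp [0.4915 0.1571 0.1813] yaw 3.0241 tilt [-0.     0.001 -1.   ] F [-0.34 -1.39 -2.8 ] gap 0.10570834195282906 q6 -1.3626629125410965
delta cm [ 6.000e-02 -2.553e+01 -1.000e-02] turn 0.08
[ 0.04383768 -0.03265114 -0.01351693]
```

View pics/w11.png

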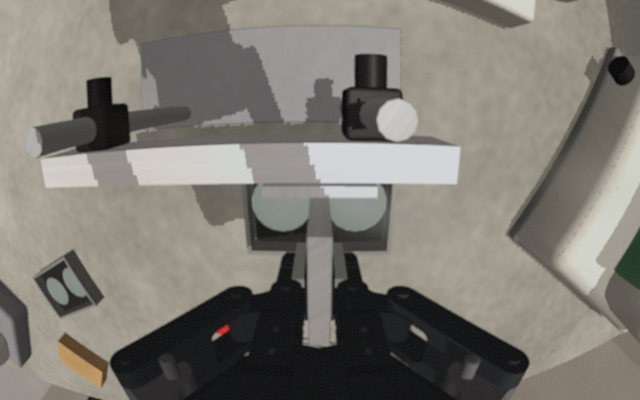

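Request:
{"name": "drive_tool", "arguments": {
  "deltas": [0,0.4,0,0,0,1.1,0,0,0,2.0,0,0,0,2.7,0,0,0.01,3.1,0,0,0.01,3.3,0,0,0.01,3.4,0,0,0.01,3.5,0,0,0.01,3.6,0,0,0.01,3.7,0,0,0.01,3.7,0,0]
}}

```text
t: 14.75
tcp_pos: [0.4957, 0.1934, 0.1814]
tool_rot: [0.059, 0.998, 0.001, 0.0]
force: [-0.0, 0.3, -2.5]
finger_gap: 0.108
```

Request:
{"name": "drive_tool", "arguments": {
  "deltas": [0,0.1,0,0,0,0.15,0,0,0,0.2,0,0,0,0.25,0,0,0,0.25,0,0]
}}

```text
t: 15.25
tcp_pos: [0.496, 0.1942, 0.1815]
tool_rot: [0.058, 0.998, -0.001, 0.0]
force: [-0.2, -6.3, -2.1]
finger_gap: 0.108
```

Request:
{"name": "drive_tool", "arguments": {
  "deltas": [0,0.15,0.05,0,0,0.15,0.1,0,0,0.15,0.15,0,0,0.15,0.2,0,0,0.15,0.25,0,0,0.15,0.25,0]
}}

```text
t: 15.85
tcp_pos: [0.496, 0.1943, 0.1793]
tool_rot: [0.057, 0.998, -0.003, -0.0]
force: [-0.9, -5.2, -0.0]
finger_gap: 0.106
```

```bash
python3 - <<'E'
from h import *
from station import manip
to(.461,-.0964,.1790,np.pi-.1189)
print(manip.sense()["ft_torque"])
p=manip.snapshot("wrist");np.savez(f"pics/w12.npz",**p);im=p["frame"][:,:,::-1];
cv2.imwrite(f"pics/w12.png",im)
p=manip.snapshot("top");cv2.imwrite("pics/t12.png",p["frame"][:,:,::-1])
E
```

```text
t 15.85 tcp [0.496  0.1943 0.1793] yaw 3.0271 tilt [ 0.    -0.005 -1.   ] F [-0.86 -5.2  -0.  ] gap 0.10621646607990838 q6 -1.2864456149221144
delta cm [  0.15 -29.28   0.18] turn 0.25
[-0.94918172  0.2567406   0.28111284]
```

View pics/w12.png

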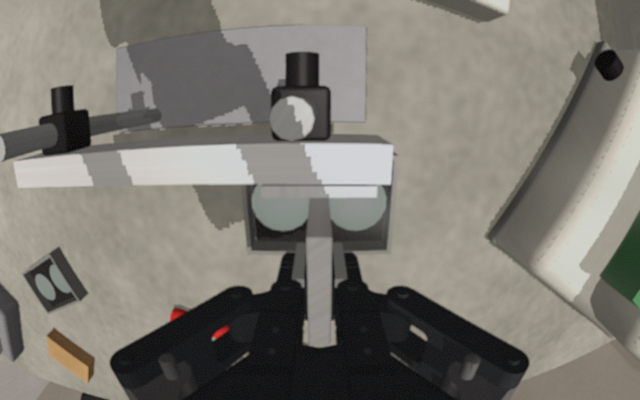

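Request:
{"name": "drive_tool", "arguments": {
  "deltas": [0,0.1,0.05,0,0,0.1,0.08,0,0,0.1,0.08,0],
  "squeeze": 20
}}

```text
t: 16.25
tcp_pos: [0.496, 0.1944, 0.179]
tool_rot: [0.057, 0.998, -0.004, -0.0]
force: [-1.6, -6.4, 1.5]
finger_gap: 0.111
```

Request:
{"name": "drive_tool", "arguments": {
  "deltas": [0,0.05,0,0,0,0.05,0,0,0,0.05,0,0],
  "hand": 1.3
}}

```text
t: 16.55
tcp_pos: [0.4967, 0.1953, 0.1794]
tool_rot: [0.057, 0.998, -0.003, 0.0]
force: [-1.3, -1.1, 0.1]
finger_gap: 0.151
```

Request:
{"name": "drive_tool", "arguments": {
  "deltas": [0,0,0,0,0,0,0,0,0,0,0,0,0,0,0,0],
  "hand": 4
}}

```text
t: 16.95
tcp_pos: [0.4966, 0.1955, 0.1794]
tool_rot: [0.057, 0.998, -0.003, 0.0]
force: [-0.7, 0.0, -0.2]
finger_gap: 0.468
```

```bash
python3 - <<'E'
from h import *
from station import manip
to(.461,-.0964,.1790,np.pi-.1189)
p=manip.snapshot("wrist");np.savez(f"pics/w13.npz",**p);im=p["frame"][:,:,::-1];
cv2.imwrite(f"pics/w13.png",im)
E
```

```text
t 16.95 tcp [0.4966 0.1955 0.1794] yaw 3.0279 tilt [-0.001 -0.006 -1.   ] F [-0.73  0.02 -0.15] gap 0.46793443146234986 q6 -1.2839298622468498
delta cm [  0.23 -29.4    0.22] turn 0.3
```

View pics/w13.png

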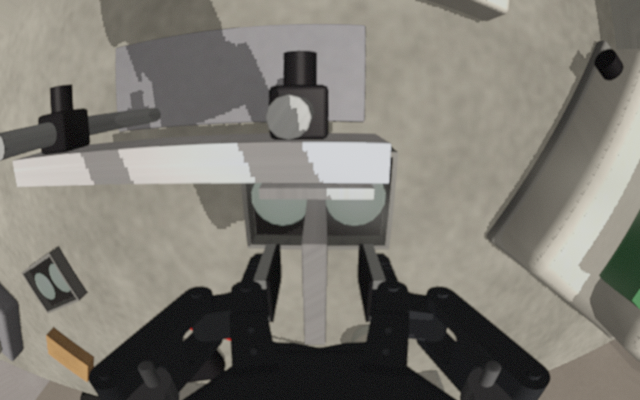

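Request:
{"name": "drive_tool", "arguments": {
  "deltas": [0,0,-1,0,0,0,-3,0,0,0,-5.5,0,0,0,-8,0,0,0,-10,0,0,0,-12,0,0,0,-12,0]
}}

```text
t: 17.7
tcp_pos: [0.4985, 0.1966, 0.3029]
tool_rot: [0.057, 0.998, -0.002, 0.004]
force: [-0.5, -0.3, -0.1]
finger_gap: 0.471
```

```bash
python3 - <<'E'
from h import *
from station import manip
to(.461,-.0964,.1790,np.pi-.1189)
for n in("wrist","top","side"):
    p=manip.snapshot(n);np.savez(f"pics/{n}14.npz",**p);cv2.imwrite(f"pics/{n}14.png",p["frame"][:,:,::-1])
E
```

```text
t 17.7 tcp [0.4985 0.1966 0.3029] yaw 3.028 tilt [-0.008 -0.004 -1.   ] F [-0.5  -0.3  -0.14] gap 0.47096057890036486 q6 -1.2848065331623408
delta cm [  0.51 -29.49  12.5 ] turn 0.3
```

View pics/wrist14.png

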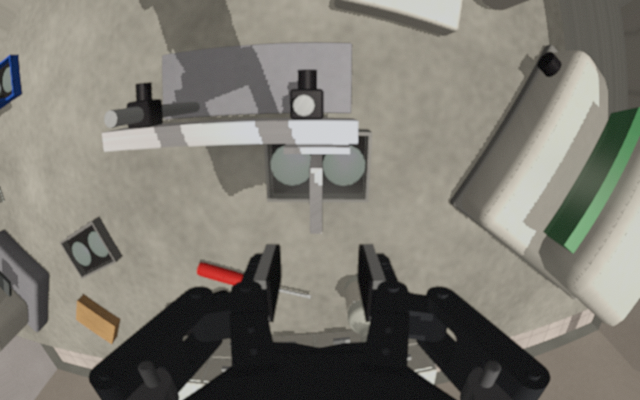

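View pics/top14.png

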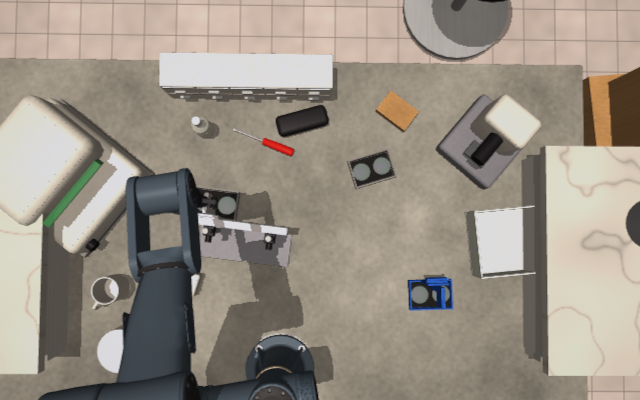

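View pics/side14.png

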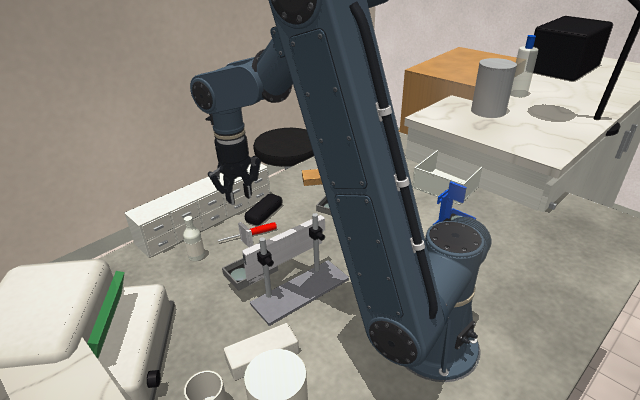

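Released: the tray hangs on the rail (wrist view: tray cols 268–367, rail end col 358). I move the arm aside and check the home position from the top.

Request:
{"name": "drive_tool", "arguments": {
  "deltas": [0,-3,-1,0,0,-7,-2,0,0,-12,-3,0,0,-17,-3,0,0,-22,-3,0,0,-26,-3,0,0,-30,-3,0,0,-33,-3,0,0,-35,-3,0,0,-35,-3,0]
}}

```text
t: 18.85
tcp_pos: [0.4556, -0.1537, 0.3296]
tool_rot: [0.059, 0.998, -0.003, -0.001]
force: [-0.1, -0.5, 0.4]
finger_gap: 0.468
```

```bash
python3 - <<'E'
from h import *
from station import manip
to(.461,-.0964,.1790,np.pi-.1189)
p=manip.snapshot("top");np.savez("pics/top15.npz",**p);im=p["frame"][:,:,::-1]
cv2.imwrite("pics/top15.png",cv2.resize(im[175:250,180:300],None,fx=6,fy=6,interpolation=cv2.INTER_NEAREST))
cv2.imwrite("pics/top15f.png",im)
W=cloud(p);m=np.zeros((400,640),bool);m[180:230,185:290]=True
f=m&(W[...,2]>.195)&(W[...,2]<.24)&(W[...,0]>.45)
vv,uu=np.nonzero(f);print(f.sum(),np.median(W[f][:,2]))
Q=np.array([w(p,a,b,z=.2175) for a,b in zip(uu,vv)])[:,:2]
o=np.array([.4411,.1073]);y=-.118;ex=np.array([np.cos(y),np.sin(y)]);ey=np.array([-ex[1],ex[0]])
S=(Q-o)@np.c_[ex,ey];print("fin stand mm",S.mean(0)*1000,S.min(0)*1000,S.max(0)*1000)
E
```

```text
t 18.85 tcp [ 0.4556 -0.1537  0.3296] yaw 3.0239 tilt [ 0.003 -0.006 -1.   ] F [-0.14 -0.53  0.42] gap 0.4680693698844268 q6 -2.005456014255397
delta cm [ 0.1   5.84 15.02] turn 0.07
111 0.21434273699907078
fin stand mm [43.66390659 92.08878243] [15.86741324 84.42595895] [72.20809841 98.97538228]
```

View pics/top15.png

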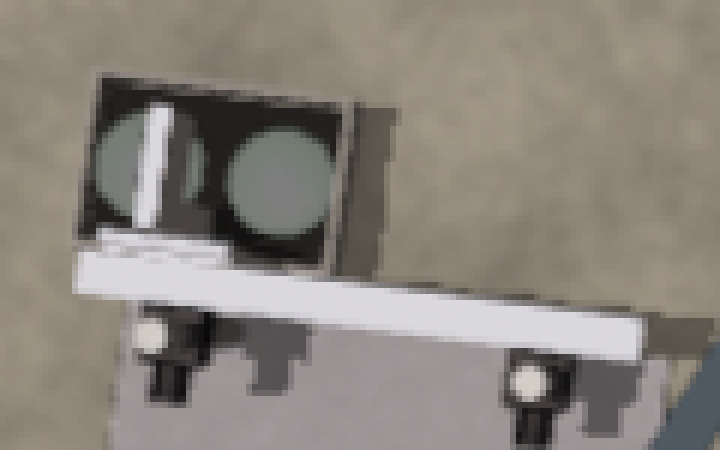

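Top view: the fin measures at about stand y=92 (expected 94), which is within camera error but not certain. I'll nudge it toward the stop gently with shut fingers to confirm it is home.

```bash
python3 - <<'E'
from h import *
o=np.array([.4411,.1073]);y=-.118;ex=np.array([np.cos(y),np.sin(y)]);ey=np.array([-ex[1],ex[0]])
P=o+.0435*ex+.058*ey;print(P);to(*P,.19,np.pi-.118)
E
```

```text
[0.49112563 0.15977558]
t 18.9 tcp [ 0.4555 -0.1521  0.3296] yaw 3.0251 tilt [ 0.003 -0.005 -1.   ] F [-0.09  0.6   0.63] gap 0.46849399226976546 q6 -2.004731397943441
delta cm [ 0.05 31.45 13.82] turn 0.09
```

Request:
{"name": "drive_tool", "arguments": {
  "deltas": [0,4,2,0,0,8,3,0,0,12,4,0,0,16,5,0,0,20,6,0,0,24,7,0,0,28,8,0,0,30,8,0,0,31,8,0,0,31,10,0,0,31,12,0,0,31,13,0],
  "hand": 0
}}

```text
t: 20.1
tcp_pos: [0.4896, 0.1554, 0.1967]
tool_rot: [0.058, 0.998, -0.003, -0.003]
force: [-0.7, 0.2, 0.6]
finger_gap: -0.001
```

```bash
python3 - <<'E'
from h import *
from station import manip
to(.4911,.1598,.19,np.pi-.118)
p=manip.snapshot("wrist");cv2.imwrite("pics/w16.png",p["frame"][:,:,::-1])
E
```

```text
t 20.1 tcp [0.4896 0.1554 0.1967] yaw 3.0256 tilt [ 0.006 -0.005 -1.   ] F [-0.67  0.2   0.63] gap -0.0009175142539300803 q6 -1.3601731854474732
delta cm [-0.1   0.46  0.67] turn 0.12
```

View pics/w16.png

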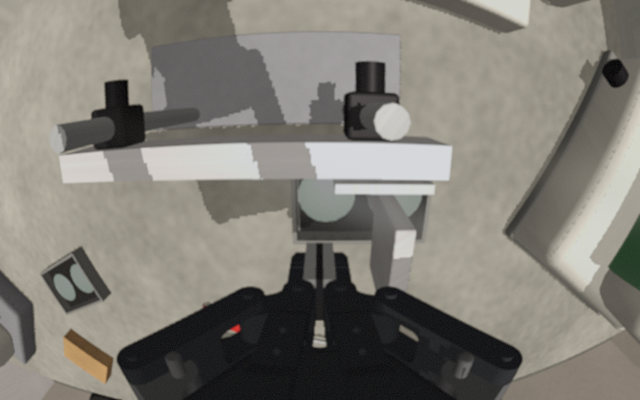

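Request:
{"name": "drive_tool", "arguments": {
  "deltas": [-0.1,0.4,0.4,0,-0.1,0.8,0.6,0,-0.1,1.0,0.6,0,-0.1,1.15,0.6,0,-0.1,1.3,0.6,0,-0.1,1.4,0.6,0,-0.1,1.5,0.6,0,-0.1,1.5,0.6,0]
}}

```text
t: 20.95
tcp_pos: [0.4919, 0.17, 0.1898]
tool_rot: [0.058, 0.998, -0.003, -0.004]
force: [0.0, -0.2, -0.7]
finger_gap: -0.004
```

Request:
{"name": "drive_tool", "arguments": {
  "deltas": [0,0.15,0,0,0,0.25,0,0,0,0.35,0,0,0,0.4,0,0,0,0.4,0,0]
}}

```text
t: 21.45
tcp_pos: [0.4923, 0.174, 0.1897]
tool_rot: [0.058, 0.998, -0.003, -0.004]
force: [-0.1, -0.4, -1.0]
finger_gap: -0.004
```

Request:
{"name": "drive_tool", "arguments": {
  "deltas": [0,0.1,0,0,0,0.2,0,0,0,0.3,0,0,0,0.3,0,0]
}}

```text
t: 21.85
tcp_pos: [0.4925, 0.1756, 0.1898]
tool_rot: [0.058, 0.998, -0.004, -0.004]
force: [-1.0, -5.6, 1.7]
finger_gap: 0.002
```

Request:
{"name": "drive_tool", "arguments": {
  "deltas": [0,0.15,0,0,0,0.25,0,0,0,0.3,0,0,0,0.3,0,0]
}}

```text
t: 22.25
tcp_pos: [0.4925, 0.1758, 0.1899]
tool_rot: [0.057, 0.998, -0.007, -0.005]
force: [-1.7, -10.2, 2.5]
finger_gap: 0.002
```

It is solid at 10 N with under 0.2 mm of movement, and contact at about stand y=74 puts the fin at about 94, so the tray is home. Back off and clear.

Request:
{"name": "drive_tool", "arguments": {
  "deltas": [0,-0.4,0,0,0,-1.2,0,0,0,-1.6,-2,0,0,-1.6,-6,0,0,-2,-10,0,0,-5,-13,0,0,-10,-14,0,0,-15,-14,0,0,-20,-14,0,0,-25,-14,0,0,-30,-14,0,0,-30,-14,0]
}}

```text
t: 23.45
tcp_pos: [0.4598, -0.126, 0.3345]
tool_rot: [0.061, 0.998, -0.008, -0.004]
force: [0.8, -1.1, -0.6]
finger_gap: -0.0
```

```bash
python3 - <<'E'
from h import *
from station import manip
s=manip.sense();print(s["t"],s["tcp_pos"],s["force"])
for n in("top","wrist","side"):
    p=manip.snapshot(n);np.savez(f"pics/{n}17.npz",**p);im=p["frame"][:,:,::-1];cv2.imwrite(f"pics/{n}17.png",im)
    if n=="top": cv2.imwrite("pics/top17c.png",cv2.resize(im[175:250,180:300],None,fx=6,fy=6,interpolation=cv2.INTER_NEAREST))
    if n=="side": cv2.imwrite("pics/side17c.png",cv2.resize(im[175:325,180:360],None,fx=4,fy=4,interpolation=cv2.INTER_NEAREST))
a=load("pics/top0.npz");b=load("pics/top17.npz")
d=np.abs(a["frame"].astype(int)-b["frame"]).max(2)
for n,(r0,r1,c0,c1) in dict(plain=(145,192,342,400),case=(98,142,270,335),bottle=(108,142,185,216),blue=(270,315,404,458),knob=(120,160,230,300)).items(): print(n,(d[r0:r1,c0:c1]>40).sum())
E
```

```text
23.45 [ 0.45981757 -0.1260246   0.33445866] [ 0.78210981 -1.13360193 -0.59861723]
plain 0
case 0
bottle 0
blue 751
knob 0
```

View pics/top17c.png

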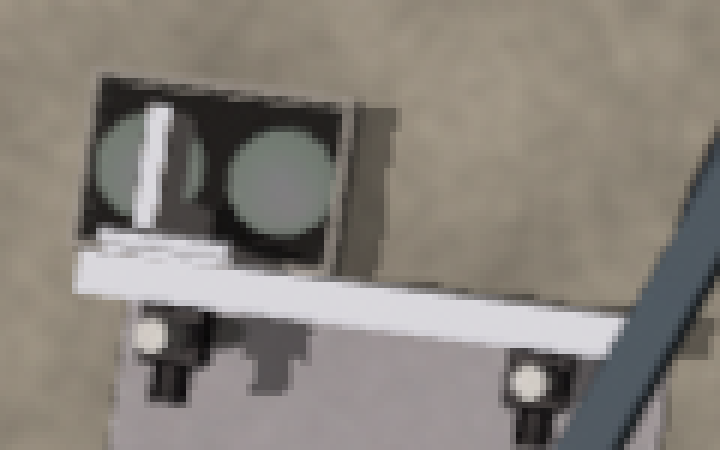

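View pics/side17c.png

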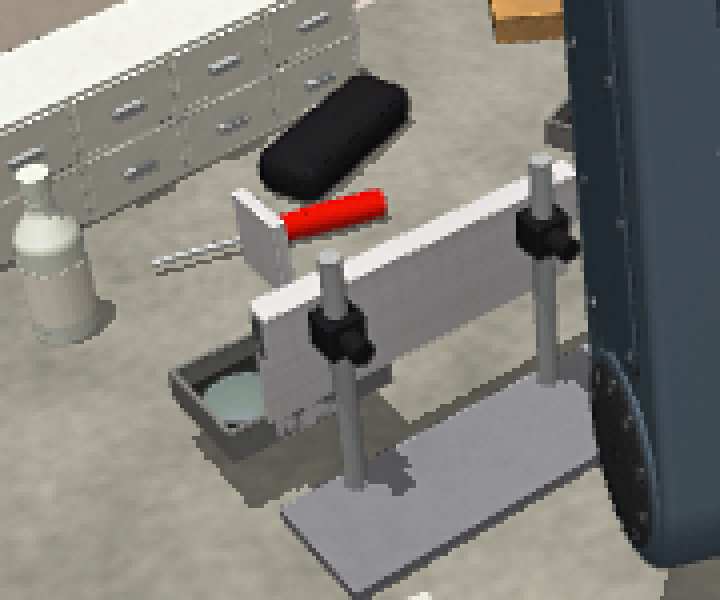

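View pics/top17.png

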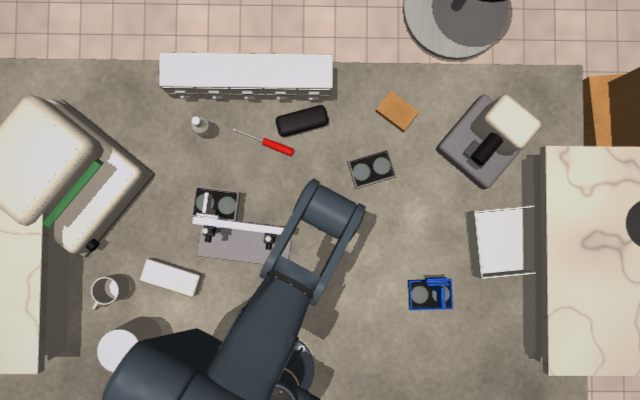

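The tray hangs off the counter with its shadow beneath it and both lenses in. The view is unchanged by the nudge. The "blue" pixel difference comes from the arm's shadow having gone: the blue tray still sits at (430,293). Hand in.

```bash
python3 -c "
from station import manip
print(manip.sign_off(),manip.sense()['t'])"
```

```text
the job is handed in; nothing more can be done
the job is handed in; nothing more can be done
```

The job tray is hanging in the rail, home against the stop, with both lenses still in it. I handed the job in at about 23.6 s, with the gripper clear of everything.

**What I did:** I felt for the rail's top (z = 0.1755 m, so the slot's middle is at about 0.1535 m). I gripped the grey tray by its fin and lifted it level. The slider went in at the open end with no measurable contact force. I slid it along until it met the stop, lowered it onto the cavity floor and let go.

**Home check:** After letting go, the top camera put the fin at about y = 92 mm in the stand frame, against the expected 94 mm. That could have been camera error, so I pushed the fin gently toward the stop with the fingers shut. It held at 10 N with about 0.2 mm of movement, at a fin position of about 93.6 mm.

**Bystanders:** In the top view, the plain tray, case and bottle showed no changed pixels from start to finish. The blue look-alike's patch did change (751 pixels). I put that down to the arm's shadow moving off it, because it sits at the same place in the picture.

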